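# Clip up the tilting tray and scrape the stuck tie mounts into the cup

### The arm

A 6-joint arm with a two-finger parallel gripper is mounted at the origin on a cart in front of the work surface, level with it; the furniture and walls round the work are solid. World frame = base frame: x ahead of the robot, y to its left, z up, the work surface at z = 0. Lengths are in m, angles in rad, forces in N, time in s.
With the tool pointing down it reaches from about 0.4 to 0.925 m from the base axis. Payload 3.4 kg.
Tool frame: the origin (TCP) lies midway between the tips of the shut fingers; the grasp point (between the pads) lies 19 mm behind it; z points along the fingers, y is the line along which they close (so a half turn about z gives the same grasp; the last joint's range is limited). The gripper opens to 85 mm and grips with 20 to 120 N. Pads are 22 mm wide; open, the fingers measure 114 mm over their backs; the gripper's body (76 mm by 85 mm) begins 54 mm behind the grasp point. The pads swing forward as they close: fully open they stand 13 mm farther back than shut.
Start: joints at [-1.389, 0.307, 1.506, -0, 1.328, -0.073], TCP at [0.145, -0.556, 0.231] pointing down, gripper open.
Joint ranges: [-3.12, 3.12], [-1.05, 2.28], [0.14, 2.33], [-1.42, 4.57], [0.1, 2.73], [-2.68, 2.68]. Speed limits (rad/s): [2.57, 2.57, 3.14, 3.14, 3.14, 3.14].

### API

Orientations are given as a unit quaternion [x, y, z, w].
In Python, from workcell import arm gives the robot as it stands.
- The arm moves only by the tool step_arm, never from a script. Its argument "steps" is a list that holds one entry, the list of rows, each a list of 7 numbers: the closure, from 0 (fully open) to 1 (shut), then the shift along the world's x, y, z in m, then the turn, a rotation vector about the world's x, y, z in units of 6 degrees (1.0 is 6 degrees). A call has 1 to 8 rows; each row shifts and turns the commanded pose from where the row before left it; what a row does not reach is not made up. A row lasts 1/8 s, in which the tool goes at most 62.5 mm and 10.7 degrees, less where a joint would pass 70% of its speed; a pose out of reach is approached as far as the arm can. A call with a gripper value outside its range is refused whole. The fingers move at their own pace and stop on an object; "newtons" is the grip in N (left out, the last holds). Time passes only in rows, so rows that do not move let the fingers close. It gives the time, the measured TCP pose, the force, the opening and the grip force at its end, in the units of the state.
- arm.read_state(): the state, without advancing time (a new reading comes with each control period).
- arm.read_camera(name): name is "scene" or "top" or "wrist"; returns a dict with "image" (480x640x3 uint8, red, green, blue), "depth" (480x640 float32, m along the optical axis (not along the pixel's ray), 0 where there is no reading), "K" (3x3 intrinsics, pixels), "camera_from_world" (4x4, takes a point from world to camera coordinates). Camera axes: x right, y down, z forward; pixel columns grow to the right and rows downward; lengths in m; the calibration is good to about 2 mm. A picture is of the moment at which its call begins.
- arm.hand_in(): hands the job in; it is judged then, once.
Trained networks look in the newest picture that a camera, given by its name, has taken for a name from the list of things; names that differ only in an ending like _2 or _b are one class to them, and where a whole thing is asked for, a point or a joint stands for the part that bears it (a point fixed in the world has none). Each returns a list of dicts, best first, with "conf" (0 to 1); they miss things now and then, are a little off and sometimes report something else, mostly with a low value. They report only what shows in the picture. A call takes as long as a camera call.
- arm.outline_of(camera, thing): "pixels" (480x640 bool, what is visible of it) and "xy" ([column, row] in pixels, amid what is visible of it).
The state is a dict: "time_s": time; "joint_pos": joint angles; "dq": joint speeds; "joint_efforts": joint torques, N m; "position": TCP position; "eef_rot": TCP orientation; "force": force on the tool from outside, world axes, zero at the start; "moment": the same for the moment, N m; "grip_width": opening from 0.0 (shut) to 1.0 (fully open); "grasp_force": force on a finger pad.
Only numpy, scipy, OpenCV 4.12 (cv2) and the standard library are available. Lean on these libraries where they do the work, as an engineer would, in place of code of your own. Each camera call takes 0.05 s, during which the arm holds its last target. There are 200 camera calls.

### The job

Two self-adhesive cable-tie mounts are stuck on the floor of the tilting tray. Lift the tray by its round bar until you feel the bar snap home in the spring clips, which are set at a different height each time, without ramming it against the stops behind them, and let it hang there tilted. Then take the flat scraper and sweep both mounts down the tray floor over the open lip into the grey cup, neither touching the tacky mounts with the gripper nor pressing the tray out of its clips; finally lay the scraper flat back on the bench, with the cup still in its place and the bottle, tape measure and multimeter undisturbed.

Things in the scene. Friction and masses are not known exactly. Their poses are not given: they have to be found in the camera images.
- tray (a joint): Tilt of the aluminium tray about its pivot near the lip, rad: 0 = level (start), grows as the bar end, far from the robot, is lifted. The bar sits home in the clips at a tilt between 0.15 and 0.32, set differently each time. The push needed rises to some 10 to 20 N about 6 mm below home, falls as the bar snaps in, and 3 mm above home a rigid stop follows (no more than 25 N on it). Unclipped, the tray falls level.
- tray_lip (a point): Middle of the open front edge of the tray floor, on its upper face, turning with the tray; 86 mm above the bench when level, about 79 when clipped up. Axes: x along the floor from lip to far wall, y across, z normal to it. The floor is flat, 153 mm long, 128 wide, with walls 16 mm high at both sides and 7 mm at the far end. The pivot line runs along y at x = 25 mm, z = -8 mm.
- tray_bar (a point): Middle of the round steel bar, 12 mm thick, along the tray's y, by which the tray is lifted; axes as tray_lip, from which it lies at x = 197 mm, z = 4 mm. 90 mm above the bench when level, 115 to 144 clipped up. Free to grip 50 mm either side of its middle; the far wall stands 40 mm in front of it, nothing behind.
- stand: Fixed grey stand of the tray; origin on the bench under it, 110 mm behind the lip of the level tray; x towards the bar, y across. Base 210 x 210 mm. Two upright plates, 180 mm high, at y = +-95 (knobs to +-108) carry downward-open spring clips for the bar's ends, 84 mm either side of its middle. They bear a light scraping force; over some 20 N on the middle of the floor forces the bar out.
- mount_1: Black square cable-tie mount, 20 x 20 x 3.5 mm with a small bridge up to 8 mm, on a tacky white foam back, 20 g; on the right half (seen from the robot) of the tray floor, 40 to 75 mm from the lip. Origin at the centre of its underside. It clings to the floor and does not slide by itself at the tray's tilt.
- mount_2: The second mount, the same, on the left half of the tray floor.
- scraper_grip (a point): Middle of the blue scraper handle, half-way up. Axes: x across, y from blade to handle end, z up. Scraper 138 mm long, lying flat on the bench: handle 24 mm wide, 13 thick, from y = -47 to +51 mm; steel blade 36 wide, 2 thick, at half the handle's thickness, its straight edge at y = -87 mm. The blade points roughly towards the robot.
- cup: Grey plastic cup, open on top, standing loose on the bench under the lip: mouth 96 mm outside, 90 inside, 62 mm high. Origin at the centre of its underside. Its middle lies about 18 mm in front of the lip.
- bottle_mid (a point): Middle (50 mm up) of the red threadlocker bottle, 35 mm across and 110 mm high, standing left of the tray; not to be disturbed.
- measure: Yellow tape measure, 62 x 78 x 36 mm, on the bench left of the tray; origin at the centre of its underside; not to be disturbed.
- meter: Yellow multimeter, 150 x 74 x 47 mm, on the bench to the right; origin at the centre of its underside; not to be disturbed. Yellow power tools hang over the bench behind it, at world x 0.62 to 0.68 m, y -0.11 m and farther right, 0.3 to 0.75 m up.

How it is judged:
By the outcome, as a careful person would: the job done as asked, in the order asked, and still so for the second after the job is handed in, with the robot touching nothing.
It also fails if it takes over 72 s, if anything falls off the work surface, if the arm or the gripper's body presses on something with over 40 N, if the wrist force passes 120 N, or if a joint passes its speed limit or range.

## Working session

There is one attempt and no reset: what is moved stays moved. The work goes in short steps, Python scripts to look and compute and a tool call to move; the robot and the scene stay as the last step left them, time stands still between calls to the robot, and variables do not carry over. Pictures are saved under pics/ and viewed, at most 10 in all, crops included, and the job is handed in when it is done.

Besides the shell and the picture viewer there is one more tool, called after "Call:" by a JSON object that holds its "name" and its "arguments", one argument or row to a line. step_arm: Moves the arm, as the interface text tells. Its arguments: {"type":"object","properties":{"steps":{"type":"array"},"newtons":{"type":"number"}},"required":["steps"]}

```bash
mkdir -p pics
cat > h.py <<'E'
import numpy as np, cv2
from workcell import arm
from scipy.spatial.transform import Rotation as R
def pts(c,mask=None):
    d=c["depth"]; v,u=np.indices(d.shape); m=d>0
    if mask is not None: m&=mask
    z=d[m]; K=c["K"]; p=np.stack([(u[m]-K[0,2])/K[0,0]*z,(v[m]-K[1,2])/K[1,1]*z,z,np.ones_like(z)])
    return (np.linalg.inv(c["camera_from_world"])@p)[:3].T
def proj(c,P):
    P=np.atleast_2d(P); q=(c["camera_from_world"]@np.c_[P,np.ones(len(P))].T)[:3]
    q=c["K"]@q; return (q[:2]/q[2]).T
def save(c,n): cv2.imwrite("pics/"+n,c["image"][:,:,::-1])
E
python3 - <<'E'
from h import *
np.set_printoptions(precision=3,suppress=True)
for cam in("top","scene"):
    c=arm.read_camera(cam); save(c,cam+"0.png"); np.savez(cam+"0.npz",**c)
    for t in("tray","tray_bar","stand","mount_1","scraper_grip","cup","bottle_mid","measure","meter"):
        for o in arm.outline_of(cam,t)[:3]:
            p=pts(c,o["pixels"])
            if len(p)<5: print(cam,t,o["conf"],o["xy"]);continue
            r=cv2.minAreaRect(p[:,:2].astype(np.float32))
            print(cam,t,round(o["conf"],2),np.round(o["xy"]),"med",np.median(p,0),"lo",np.percentile(p,2,0),"hi",np.percentile(p,98,0),"rect",np.round(r[0],3),np.round(r[1],3),round(r[2],1))
print(arm.read_state())
E
```

```text
top tray 0.93 [264. 234.] med [0.547 0.185 0.087] lo [0.461 0.117 0.08 ] hi [0.657 0.253 0.102] rect [0.571 0.189] [0.226 0.155] 4.5
top tray 0.18 [184. 183.] med [0.665 0.398 0.06 ] lo [ 0.651  0.385 -0.003] hi [0.69  0.438 0.101] rect [0.679 0.412] [0.068 0.039] 39.4
top tray_bar 0.69 [264. 235.] med [0.545 0.185 0.087] lo [0.461 0.117 0.08 ] hi [0.657 0.253 0.102] rect [0.56  0.189] [0.205 0.152] 3.5
top stand 0.77 [266. 224.] med [0.575 0.184 0.084] lo [0.464 0.086 0.   ] hi [0.692 0.286 0.158] rect [0.595 0.197] [0.275 0.233] 3.9
top mount_1 0.63 [255. 247.] med [0.518 0.201 0.09 ] lo [0.511 0.194 0.085] hi [0.527 0.209 0.1  ] rect [0.519 0.201] [0.016 0.015] 3.9
top mount_1 0.55 [277. 250.] med [0.51 0.16 0.09] lo [0.501 0.15  0.084] hi [0.52  0.17  0.096] rect [0.511 0.16 ] [0.02  0.019] 87.2
top scraper_grip 0.62 [368. 267.] med [ 0.479 -0.072  0.011] lo [ 0.422 -0.104  0.001] hi [ 0.543 -0.04   0.018] rect [ 0.484 -0.068] [0.137 0.034] 24.7
top cup 0.8 [270. 284.] med [0.435 0.183 0.005] lo [ 0.398  0.138 -0.002] hi [0.465 0.223 0.064] rect [0.43  0.179] [0.074 0.091] 3.8
to
[... 2144 characters left out ...]
034] lo [0.467 0.352 0.004] hi [0.534 0.42  0.037] rect [0.511 0.383] [0.069 0.099] 25.6
scene meter 0.66 [370. 169.] med [ 0.533 -0.254  0.034] lo [ 0.465 -0.308  0.004] hi [ 0.605 -0.235  0.044] rect [ 0.539 -0.301] [0.15  0.131] 3.5
{'time_s': 1.0, 'joint_pos': array([-1.389,  0.307,  1.506, -0.   ,  1.328, -0.074]), 'dq': array([-0.001,  0.002,  0.   ,  0.   ,  0.001, -0.   ]), 'joint_efforts': array([ -0.002, -45.75 , -25.234,  -0.   ,   0.001,   0.   ]), 'position': array([ 0.145, -0.556,  0.231]), 'eef_rot': array([ 0.992,  0.128, -0.   ,  0.   ]), 'force': array([ 0.1  , -1.117,  0.26 ]), 'moment': array([-0.007,  0.   , -0.08 ]), 'grasp_force': 0.0, 'grip_width': 1.0014901565452397}
```

```bash
python3 - <<'E'
import cv2
a=cv2.imread("pics/top0.png");b=cv2.imread("pics/scene0.png")
cv2.imwrite("pics/a.png",cv2.resize(a[150:330,150:420],None,fx=2.9,fy=2.9))
cv2.imwrite("pics/b.png",b)
E
python3 - <<'E'
from h import *
np.set_printoptions(precision=4,suppress=True)
c=dict(np.load("top0.npz")); p=pts(c)
# bar region
m=(p[:,2]>.085)&(p[:,2]<.11)&(p[:,0]>.63)&(p[:,0]<.69)&(p[:,1]>.13)&(p[:,1]<.26)
q=p[m]; r=np.polyfit(q[:,1],q[:,0],1); print("bar x=",r,"z max",np.percentile(q[:,2],[50,95]),q[:,1].min(),q[:,1].max())
m=(p[:,2]>.14)&(p[:,2]<.2)&(p[:,0]>.42)&(p[:,0]<.75)&(p[:,1]>.03)&(p[:,1]<.34);q=p[m]
for s in(q[q[:,1]<.19],q[q[:,1]>=.19]): print("plate",len(s),s.min(0),s.max(0),np.polyfit(s[:,0],s[:,1],1),s.mean(0))
m=(p[:,2]>.082)&(p[:,2]<.0885)&(p[:,0]>.44)&(p[:,0]<.64)&(p[:,1]>.1)&(p[:,1]<.28);q=p[m]
print("floor",cv2.minAreaRect(q[:,:2].astype(np.float32)),q[:,2].mean())
m=(p[:,2]>.005)&(p[:,2]<.03)&(p[:,0]>.4)&(p[:,0]<.57)&(p[:,1]>-.13)&(p[:,1]<-.01);q=p[m]
h=q[q[:,2]>.009]
print("scr",cv2.minAreaRect(q[:,:2].astype(np.float32)),"handle",cv2.minAreaRect(h[:,:2].astype(np.float32)),np.percentile(h[:,2],[50,95]))
m=(p[:,2]>.055)&(p[:,2]<.07)&(p[:,0]>.36)&(p[:,0]<.5)&(p[:,1]>.1)&(p[:,1]<.27);q=p[m]
print("cup",cv2.minEnclosingCircle(q[:,:2].astype(np.float32)),len(q))
E
```

```text
bar x= [-0.0751  0.6681] z max [0.0946 0.0999] 0.13064704448159073 0.25902432307988854
plate 171 [0.6314 0.0836 0.1406] [0.6931 0.1147 0.1818] [-0.0169  0.1106] [0.65   0.0996 0.161 ]
plate 204 [0.6204 0.2659 0.1401] [0.6797 0.2962 0.1809] [0.146  0.1877] [0.6406 0.2812 0.1597]
floor ((0.5486620664596558, 0.181846484541893), (0.18521782755851746, 0.15967249870300293), 1.1756014823913574) 0.08554964568279472
scr ((0.4843920171260834, -0.06999140232801437), (0.167973592877388, 0.11886841058731079), 0.27780088782310486) handle ((0.4881206452846527, -0.07920417189598083), (0.13604795932769775, 0.04744670167565346), 18.522052764892578) [0.0126 0.0172]
cup ((0.4689222276210785, 0.17750006914138794), 0.07695628702640533) 109
```

View pics/a.png

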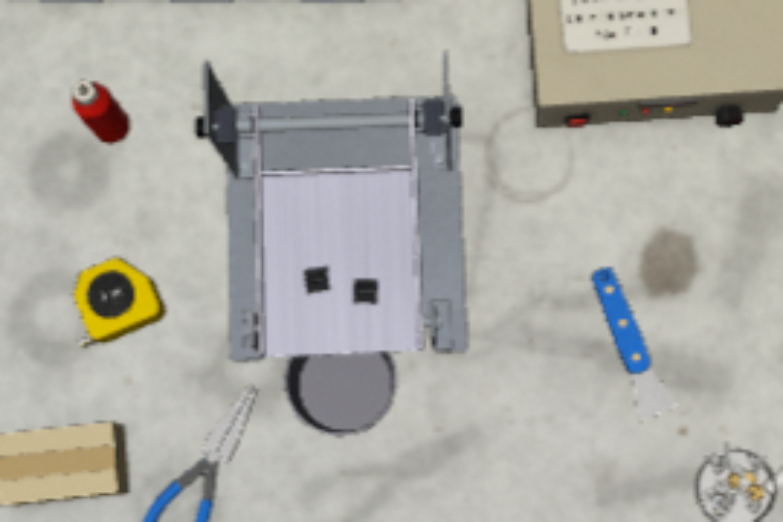

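View pics/b.png

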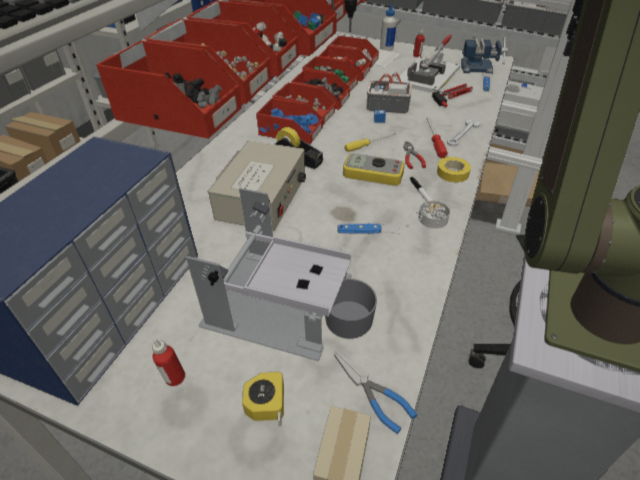

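The pictures show the tray yawed by about 4°. In the top crop the bar is at row ~120, the mounts are at (316,279) and (366,291), and the scraper is at (625,330). I'm moving over the bar now.

Call:
{"name": "step_arm", "arguments": {
  "steps": [
    [[0.57, 0.032, 0.047, 0.003, 0, 0, 0.83], [0.57, 0.032, 0.047, 0.003, 0, 0, 0.83], [0.57, 0.032, 0.047, 0.003, 0, 0, 0.83], [0.57, 0.032, 0.047, 0.003, 0, 0, 0.83], [0.57, 0.032, 0.047, 0.003, 0, 0, 0.83], [0.57, 0.032, 0.047, 0.003, 0, 0, 0.83], [0.57, 0.032, 0.047, 0.003, 0, 0, 0.83], [0.57, 0.032, 0.047, 0.003, 0, 0, 0.83]]
  ],
  "newtons": 40
}}

```text
time_s: 2.0
position: [0.4024, -0.1788, 0.2558]
eef_rot: [0.888, 0.459, 0.0, 0.001]
force: [0.8, -0.6, -0.0]
grip_width: 0.428
grasp_force: 0.0
```

Call:
{"name": "step_arm", "arguments": {
  "steps": [
    [[0.57, 0.032, 0.047, 0, 0, 0, 0.83], [0.57, 0.032, 0.047, 0, 0, 0, 0.83], [0.57, 0.032, 0.047, 0, 0, 0, 0.83], [0.57, 0.032, 0.047, 0, 0, 0, 0.83], [0.57, 0.032, 0.047, 0, 0, 0, 0.83], [0.57, 0.032, 0.047, 0, 0, 0, 0.83], [0.57, 0.015, 0.04, 0, 0, 0, 0.83], [0.57, 0, 0, 0, 0, 0, 0.83]]
  ]
}}

```text
time_s: 3.0
position: [0.6097, 0.1451, 0.2547]
eef_rot: [0.677, 0.736, 0.001, -0.0]
force: [0.1, -0.5, 1.1]
grip_width: 0.428
grasp_force: 0.0
```

Run:
```python
from h import *
np.set_printoptions(precision=4,suppress=True)
c=arm.read_camera("wrist"); save(c,"w1.png"); np.savez("w1.npz",**c)
for t in("tray","tray_bar","mount_1","cup"):
    for o in arm.outline_of("wrist",t)[:2]:
        p=pts(c,o["pixels"]); print(t,o["conf"],np.round(o["xy"]),len(p), (np.median(p,0),p.min(0),p.max(0)) if len(p) else "")
p=pts(c)
m=(p[:,2]>.088)&(p[:,2]<.105)&(p[:,0]>.635)&(p[:,0]<.675)&(p[:,1]>.14)&(p[:,1]<.25)
q=p[m]; print(len(q))
if len(q): print(np.polyfit(q[:,1],q[:,0],1),np.percentile(q[:,2],[5,50,95]),np.percentile(q[:,0],[2,50,98]))
print(np.linalg.inv(c["camera_from_world"]))
```

```text
tray 0.77 [251. 141.] 41363 (array([0.5471, 0.1933, 0.0863]), array([ 0.4104,  0.0828, -0.0014]), array([0.6789, 0.2798, 0.1041]))
tray_bar 0.81 [253. 142.] 41310 (array([0.5471, 0.1933, 0.0863]), array([ 0.4076,  0.0859, -0.0013]), array([0.68  , 0.2798, 0.1336]))
mount_1 0.87 [213. 123.] 883 (array([0.5192, 0.2044, 0.0895]), array([0.5041, 0.1924, 0.0844]), array([0.5307, 0.2168, 0.0961]))
mount_1 0.7 [203. 176.] 751 (array([0.5115, 0.1646, 0.0895]), array([0.4993, 0.1522, 0.0844]), array([0.5206, 0.1746, 0.0958]))
cup 0.8 [104. 140.] 6443 (array([0.4039, 0.1797, 0.0353]), array([ 0.3514,  0.1179, -0.002 ]), array([0.4577, 0.2307, 0.0874]))
2371
[-0.0734  0.6668] [0.0913 0.0949 0.0966] [0.6447 0.6521 0.6605]
[[ 0.9967  0.0773  0.0263  0.6034]
 [ 0.0816 -0.9452 -0.3162  0.2271]
 [ 0.0005  0.3173 -0.9483  0.3973]
 [ 0.      0.      0.      1.    ]]
```

View pics/w1.png

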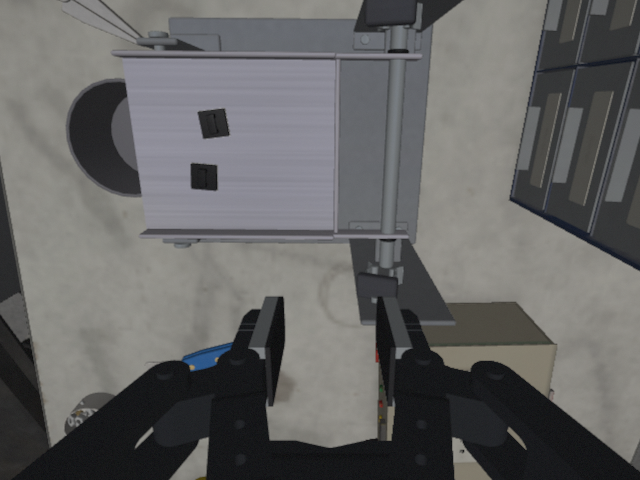

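The wrist view shows the bar at column ~395 and the mounts at (213,123) and (203,176). The fingers are aligned across the bar.

Call:
{"name": "step_arm", "arguments": {
  "steps": [
    [[0.57, 0.0215, 0.0235, 0, 0, 0, -0.1], [0.57, 0.0215, 0.0235, 0, 0, 0, 0], [0.57, 0, 0, -0.05, 0, 0, 0], [0.57, 0, 0, -0.05, 0, 0, 0], [0.57, 0, 0, -0.04, 0, 0, 0], [0.57, 0, 0, -0.03, 0, 0, 0], [0.57, 0, 0, -0.013, 0, 0, 0], [0.57, 0, 0, 0, 0, 0, 0]]
  ]
}}

```text
time_s: 4.25
position: [0.6511, 0.188, 0.0719]
eef_rot: [0.684, 0.729, -0.001, -0.0]
force: [-0.3, 0.1, 0.5]
grip_width: 0.431
grasp_force: 0.0
```

Call:
{"name": "step_arm", "arguments": {
  "steps": [
    [[0.9, 0, 0, 0, 0, 0, 0], [0.95, 0, 0, 0, 0, 0, 0], [1, 0, 0, 0, 0, 0, 0], [1, 0, 0, 0, 0, 0, 0], [1, 0, 0, 0, 0, 0, 0]]
  ]
}}

```text
time_s: 4.88
position: [0.6534, 0.1889, 0.0742]
eef_rot: [0.684, 0.73, 0.002, 0.001]
force: [1.9, -0.7, 6.1]
grip_width: 0.124
grasp_force: 39.5
```

Call:
{"name": "step_arm", "arguments": {
  "steps": [
    [[1, 0, 0, 0.003, 0, 0, 0], [1, -0.0005, 0, 0.003, 0, 0, 0], [1, -0.0005, 0, 0.003, 0, 0, 0], [1, -0.0005, 0, 0.003, 0, 0, 0], [1, -0.0005, 0, 0.003, 0, 0, 0], [1, 0, 0, 0, 0, 0, 0]]
  ]
}}

```text
time_s: 5.62
position: [0.652, 0.1888, 0.0879]
eef_rot: [0.684, 0.73, 0.002, 0.002]
force: [6.9, 0.1, -1.1]
grip_width: 0.12
grasp_force: 39.0
```

Call:
{"name": "step_arm", "arguments": {
  "steps": [
    [[1, 0, 0, 0.001, 0, 0, 0], [1, 0, 0, 0.001, 0, 0, 0], [1, 0, 0, 0.001, 0, 0, 0], [1, 0, 0, 0.001, 0, 0, 0]]
  ]
}}

```text
time_s: 6.12
position: [0.6514, 0.1887, 0.0914]
eef_rot: [0.684, 0.73, 0.001, 0.001]
force: [5.5, -1.7, -3.4]
grip_width: 0.124
grasp_force: 38.9
```

Call:
{"name": "step_arm", "arguments": {
  "steps": [
    [[1, 0, 0, 0.001, 0, 0, 0], [1, 0, 0, 0.001, 0, 0, 0], [1, 0, 0, 0, 0, 0, 0]]
  ]
}}

```text
time_s: 6.5
position: [0.6511, 0.1887, 0.0935]
eef_rot: [0.684, 0.73, 0.001, 0.001]
force: [5.0, -0.4, -1.0]
grip_width: 0.124
grasp_force: 39.0
```

Call:
{"name": "step_arm", "arguments": {
  "steps": [
    [[1, -0.0002, 0, 0.001, 0, 0, 0], [1, -0.0002, 0, 0.001, 0, 0, 0], [1, -0.0002, 0, 0.001, 0, 0, 0]]
  ]
}}

```text
time_s: 6.88
position: [0.6505, 0.1887, 0.0963]
eef_rot: [0.684, 0.73, 0.001, 0.001]
force: [5.3, -0.7, -1.6]
grip_width: 0.123
grasp_force: 38.9
```

Call:
{"name": "step_arm", "arguments": {
  "steps": [
    [[1, -0.0002, 0, 0.001, 0, 0, 0], [1, -0.0002, 0, 0.001, 0, 0, 0]]
  ]
}}

```text
time_s: 7.12
position: [0.6502, 0.1887, 0.0983]
eef_rot: [0.684, 0.73, 0.001, 0.001]
force: [5.4, -0.3, -2.3]
grip_width: 0.123
grasp_force: 38.9
```

Call:
{"name": "step_arm", "arguments": {
  "steps": [
    [[1, -0.0002, 0, 0.001, 0, 0, 0], [1, -0.0002, 0, 0.001, 0, 0, 0], [1, -0.0002, 0, 0.001, 0, 0, 0]]
  ]
}}

```text
time_s: 7.5
position: [0.6495, 0.1886, 0.1014]
eef_rot: [0.684, 0.73, 0.001, 0.001]
force: [5.1, -1.6, -2.0]
grip_width: 0.127
grasp_force: 38.9
```

Call:
{"name": "step_arm", "arguments": {
  "steps": [
    [[1, -0.0002, 0, 0.001, 0, 0, 0], [1, -0.0002, 0, 0.001, 0, 0, 0], [1, -0.0002, 0, 0.001, 0, 0, 0]]
  ]
}}

```text
time_s: 7.88
position: [0.6488, 0.1886, 0.1043]
eef_rot: [0.684, 0.73, 0.001, 0.001]
force: [4.9, -1.0, -2.0]
grip_width: 0.124
grasp_force: 38.9
```

Call:
{"name": "step_arm", "arguments": {
  "steps": [
    [[1, -0.0002, 0, 0.001, 0, 0, 0], [1, -0.0002, 0, 0.001, 0, 0, 0], [1, -0.0003, 0, 0.001, 0, 0, 0]]
  ]
}}

```text
time_s: 8.25
position: [0.6481, 0.1885, 0.1074]
eef_rot: [0.684, 0.73, 0.001, 0.001]
force: [4.6, -1.2, -2.1]
grip_width: 0.123
grasp_force: 38.9
```

Call:
{"name": "step_arm", "arguments": {
  "steps": [
    [[1, -0.0003, 0, 0.001, 0, 0, 0], [1, -0.0002, 0, 0.001, 0, 0, 0], [1, -0.0003, 0, 0.001, 0, 0, 0]]
  ]
}}

```text
time_s: 8.62
position: [0.6473, 0.1884, 0.1103]
eef_rot: [0.684, 0.73, 0.001, 0.001]
force: [5.3, -1.1, -1.4]
grip_width: 0.127
grasp_force: 38.9
```

Call:
{"name": "step_arm", "arguments": {
  "steps": [
    [[1, -0.0003, 0, 0.001, 0, 0, 0], [1, -0.0003, 0, 0.001, 0, 0, 0], [1, -0.0003, 0, 0.001, 0, 0, 0]]
  ]
}}

```text
time_s: 9.0
position: [0.6468, 0.1884, 0.1122]
eef_rot: [0.684, 0.73, 0.001, 0.001]
force: [10.0, -0.6, -11.9]
grip_width: 0.123
grasp_force: 38.8
```

Call:
{"name": "step_arm", "arguments": {
  "steps": [
    [[1, -0.0003, 0, 0.001, 0, 0, 0], [1, -0.0002, 0, 0.001, 0, 0, 0]]
  ]
}}

```text
time_s: 9.25
position: [0.6466, 0.1884, 0.1127]
eef_rot: [0.684, 0.73, 0.001, 0.001]
force: [11.4, 0.1, -18.8]
grip_width: 0.115
grasp_force: 38.8
```

Call:
{"name": "step_arm", "arguments": {
  "steps": [
    [[1, -0.0002, 0, 0.001, 0, 0, 0], [1, 0, 0, 0, 0, 0, 0]]
  ]
}}

```text
time_s: 9.5
position: [0.6466, 0.1884, 0.1127]
eef_rot: [0.684, 0.73, 0.001, 0.001]
force: [13.3, -0.1, -18.9]
grip_width: 0.119
grasp_force: 39.1
```

Call:
{"name": "step_arm", "arguments": {
  "steps": [
    [[1, 0, 0, 0.001, 0, 0, 0]]
  ]
}}

```text
time_s: 9.62
position: [0.6465, 0.1884, 0.1131]
eef_rot: [0.684, 0.73, 0.0, 0.001]
force: [13.2, 0.5, -23.0]
grip_width: 0.121
grasp_force: 38.9
```

Run:
```python
from h import *
np.set_printoptions(precision=4,suppress=True)
c=arm.read_camera("scene"); save(c,"s2.png")
w=arm.read_camera("wrist"); save(w,"w2.png")
a=cv2.resize(c["image"][225:345,180:370],None,fx=4,fy=4)[:,:,::-1]
b=cv2.resize(w["image"][0:300],None,fx=1,fy=1)[:,:,::-1]
cv2.imwrite("pics/c2.png",a); cv2.imwrite("pics/d2.png",w["image"][:,:,::-1])
s=arm.read_state(); print(s["force"],s["position"],s["moment"])
```

```text
[ 13.5058   0.5432 -20.9246] [0.6465 0.1883 0.1132] [ 0.0083 -2.3049  0.089 ]
```

View pics/c2.png

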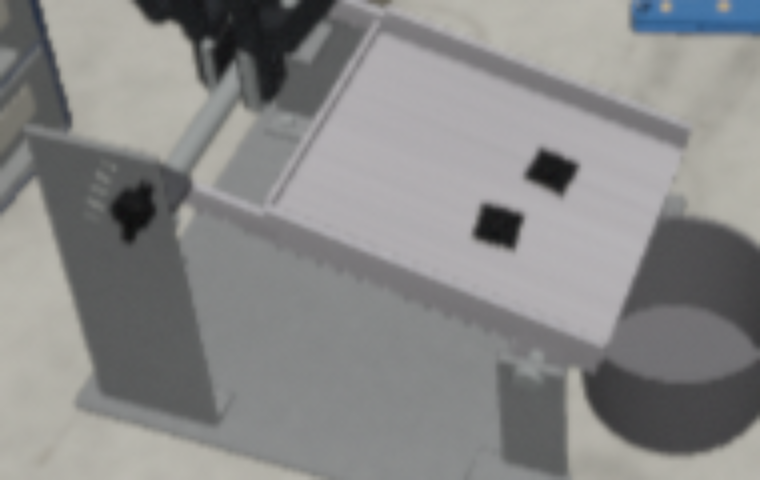

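View pics/d2.png

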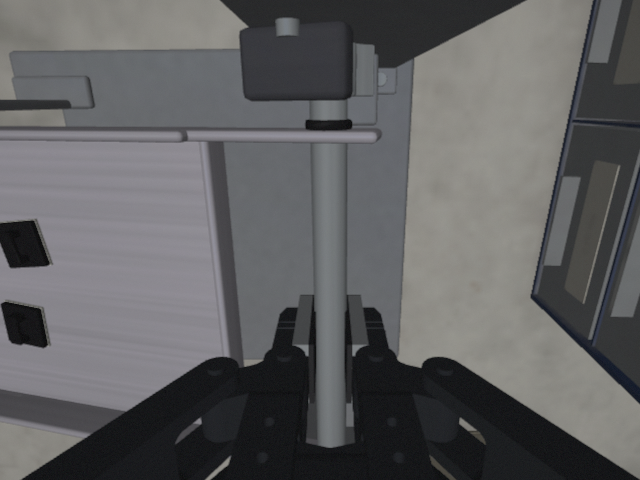

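The scene crop shows the bar end still under the clip block, so this is the snap-in peak and not the stop. I'll relieve the sideways pull and carry on gently.

Call:
{"name": "step_arm", "arguments": {
  "steps": [
    [[1, 0.0015, 0, 0.0005, 0, 0, 0], [1, 0, 0, 0, 0, 0, 0]]
  ]
}}

```text
time_s: 9.98
position: [0.6464, 0.1884, 0.1132]
eef_rot: [0.684, 0.73, -0.001, -0.0]
force: [10.9, -0.3, -21.6]
grip_width: 0.121
grasp_force: 39.2
```

Run:
```python
from h import *
np.set_printoptions(precision=4,suppress=True)
w=arm.read_camera("wrist"); d=w["depth"]
for n,(u0,u1,v0,v1) in dict(block=(255,340,35,90),blockface=(250,345,93,99),bar=(328,332,150,280),post=(357,374,50,110),knob=(280,295,18,34)).items():
    m=np.zeros(d.shape,bool); m[v0:v1,u0:u1]=1; p=pts(w,m); print(n,len(p),np.median(p,0),np.percentile(p,5,0),np.percentile(p,95,0))
c=arm.read_camera("scene"); m=np.zeros(c["depth"].shape,bool); m[262:283,205:228]=1
for v in range(262,286,3):
    for u in range(206,230,4):
        m[:]=0; m[v,u]=1; p=pts(c,m); print(np.round(p[0]*1000).astype(int) if len(p) else None,end=" ")
    print()
```

```text
block 4661 [0.6335 0.2788 0.1541] [0.6239 0.2734 0.1504] [0.6424 0.284  0.1575]
blockface 569 [0.6337 0.2714 0.1535] [0.6227 0.2704 0.1494] [0.644  0.2723 0.1571]
bar 516 [0.6438 0.2366 0.1333] [0.6424 0.2164 0.1323] [0.6453 0.2548 0.1343]
post 1016 [0.652  0.2773 0.1316] [0.649  0.2694 0.0814] [0.6586 0.2843 0.1337]
knob 238 [0.6311 0.2861 0.1556] [0.6295 0.2846 0.1544] [0.6325 0.2875 0.1569]
[640 291 178] [633 289 179] [751 148   0] [744 144  -2] [735 142   0] [640 243 133] 
[640 292 172] [634 291 173] [625 291 177] [618 290 179] [643 251 132] [639 247 130] 
None [633 293 168] [627 291 170] [620 290 171] [627 272 151] [634 254 131] 
[643 292 157] [635 293 161] [628 291 162] [620 291 166] [624 278 151] [620 273 147] 
[645 292 150] [632 297 160] [625 296 162] [622 291 158] [622 282 149] [619 276 144] 
[647 292 141] [630 302 158] [624 299 159] [620 294 154] [618 287 148] [705 175  -1] 
[647 294 136] [631 302 151] [624 300 152] [624 291 143] [619 289 143] [701 183   0] 
[650 292 126] [640 293 131] [634 292 132] [625 293 137] [619 290 136] [693 194   5]
```

Call:
{"name": "step_arm", "arguments": {
  "steps": [
    [[1, 0, 0, 0.0007, 0, 0, 0], [1, 0, 0, 0, 0, 0, 0]]
  ]
}}

```text
time_s: 10.32
position: [0.6464, 0.1883, 0.1134]
eef_rot: [0.684, 0.73, -0.001, -0.0]
force: [12.1, 0.7, -23.2]
grip_width: 0.115
grasp_force: 38.8
```

Call:
{"name": "step_arm", "arguments": {
  "steps": [
    [[1, 0, 0, 0.001, 0, 0, 0], [1, 0, 0, 0, 0, 0, 0]]
  ]
}}

```text
time_s: 10.58
position: [0.6459, 0.1883, 0.1151]
eef_rot: [0.684, 0.73, -0.001, -0.0]
force: [8.7, -0.3, -17.9]
grip_width: 0.124
grasp_force: 39.5
```

Call:
{"name": "step_arm", "arguments": {
  "steps": [
    [[1, -0.0003, 0, 0.0005, 0, 0, 0], [1, 0, 0, 0, 0, 0, 0]]
  ]
}}

```text
time_s: 10.82
position: [0.6453, 0.1883, 0.1171]
eef_rot: [0.684, 0.73, -0.001, -0.0]
force: [6.6, -0.4, -9.9]
grip_width: 0.116
grasp_force: 40.4
```

Call:
{"name": "step_arm", "arguments": {
  "steps": [
    [[1, -0.0003, 0, 0.0005, 0, 0, 0], [1, 0, 0, 0, 0, 0, 0]]
  ]
}}

```text
time_s: 11.08
position: [0.6447, 0.1882, 0.1188]
eef_rot: [0.684, 0.73, -0.001, -0.0]
force: [4.1, -1.5, -6.2]
grip_width: 0.125
grasp_force: 40.8
```

Call:
{"name": "step_arm", "arguments": {
  "steps": [
    [[1, -0.0002, 0, 0.0005, 0, 0, 0], [1, 0, 0, 0, 0, 0, 0]]
  ]
}}

```text
time_s: 11.32
position: [0.6441, 0.1882, 0.1209]
eef_rot: [0.684, 0.73, -0.001, -0.0]
force: [1.4, -1.3, -2.9]
grip_width: 0.118
grasp_force: 41.0
```

It has snapped home: the force fell away and the arm no longer carries the bar. I'm releasing it and going up.

Call:
{"name": "step_arm", "arguments": {
  "steps": [
    [[0.57, 0, 0, 0, 0, 0, 0], [0.57, 0, 0, 0, 0, 0, 0], [0.57, 0, 0, 0, 0, 0, 0], [0.57, 0, 0, 0.03, 0, 0, 0], [0.57, 0, 0, 0.05, 0, 0, 0], [0.57, 0, 0, 0.05, 0, 0, 0]]
  ]
}}

```text
time_s: 12.08
position: [0.6443, 0.1889, 0.2521]
eef_rot: [0.684, 0.73, -0.0, -0.0]
force: [1.0, -0.5, -0.7]
grip_width: 0.427
grasp_force: 0.0
```

Call:
{"name": "step_arm", "arguments": {
  "steps": [
    [[0.4, -0.03, -0.036, 0, 0, 0, -1.46], [0.4, -0.03, -0.036, 0, 0, 0, -1.46], [0.4, -0.03, -0.036, 0, 0, 0, -1.46], [0.4, -0.03, -0.036, 0, 0, 0, -1.46], [0.4, -0.03, -0.036, 0, 0, 0, -1.46], [0.4, -0.03, -0.036, 0, 0, 0, -1.46], [0.4, -0.03, -0.036, 0, 0, 0, -1.46], [0.4, -0.03, -0.036, 0, 0, 0, -1.46]]
  ]
}}

```text
time_s: 13.08
position: [0.4037, -0.1001, 0.2514]
eef_rot: [0.979, 0.203, 0.0, 0.0]
force: [0.6, 0.3, 0.2]
grip_width: 0.603
grasp_force: 0.0
```

Run:
```python
from h import *
np.set_printoptions(precision=4,suppress=True)
w=arm.read_camera("wrist"); save(w,"w3.png"); p=pts(w)
for o in arm.outline_of("wrist","scraper_grip")[:2]:
    q=pts(w,o["pixels"]); print("scr",o["conf"],o["xy"],np.median(q,0),np.round(q.min(0),3),np.round(q.max(0),3))
# blue handle
im=w["image"].astype(int); blue=((im[:,:,2]-im[:,:,0]>50)).astype(bool)
q=pts(w,blue); q=q[(q[:,2]>.004)&(q[:,2]<.03)&(abs(q[:,0]-.5)<.1)&(abs(q[:,1]+.06)<.08)]
r=cv2.minAreaRect(q[:,:2].astype(np.float32)); print("handle",r,np.median(q,0))
s=np.linalg.svd(q[:,:2]-q[:,:2].mean(0),full_matrices=False)[2][0]; print("dir",np.degrees(np.arctan2(s[1],s[0])),q[:,:2].mean(0))
c=arm.read_camera("top"); np.savez("t3.npz",**c); save(c,"t3.png")
for cam in("top",):
  for o in arm.outline_of(cam,"mount_1")[:2]: q=pts(c,o["pixels"]);print("mount",o["conf"],np.median(q,0))
p=pts(c)
ex=np.array([np.cos(.075),np.sin(.075)]); ey=np.array([-ex[1],ex[0]]); L=np.array([.4575,.1795])
t=np.c_[(p[:,:2]-L)@ex,(p[:,:2]-L)@ey,p[:,2]]
m=(t[:,0]>.01)&(t[:,0]<.14)&(abs(t[:,1])<.055)&(t[:,2]>.07)&(t[:,2]<.14); q=t[m]
A=np.c_[q[:,0],np.ones(len(q))]
for _ in range(4):
    f=np.linalg.lstsq(A,q[:,2],rcond=None)[0]; k=abs(A@f-q[:,2])<.004; A,q=A[k],q[k]
print("floor slope",f,"tilt",np.arctan(f[0]))
m=(t[:,2]>.06)&(t[:,2]<.125)&(t[:,0]>-.02)&(t[:,0]<.13)&(abs(t[:,1])<.09)
m&=abs(t[:,2]-(f[0]*t[:,0]+f[1]))<.004; q=t[m]; print("floor ext",np.percentile(q,[.5,99.5],axis=0))
m=(t[:,2]>.125)&(t[:,2]<.15)&(t[:,0]>.16)&(t[:,0]<.22)&(abs(t[:,1])<.05);q=t[m];print("bar",np.median(q,0),np.percentile(q[:,2],95))
```

```text
scr 0.63 [329.7, 99.4] [ 0.4836 -0.0658  0.0124] [ 0.414 -0.108 -0.002] [ 0.548 -0.031  0.016]
handle ((0.5018014311790466, -0.05797847732901573), (0.0966004878282547, 0.02272818610072136), 23.787431716918945) [ 0.5027 -0.0578  0.013 ]
dir -157.34839518667079 [ 0.5023 -0.0582]
floor slope [0.2736 0.0793] tilt 0.26702651746456035
floor ext [[ 0.0004 -0.0782  0.0769]
 [ 0.1292  0.0732  0.1167]]
bar [0.187  0.0017 0.1398] 0.144290380034125
```

View pics/w3.png

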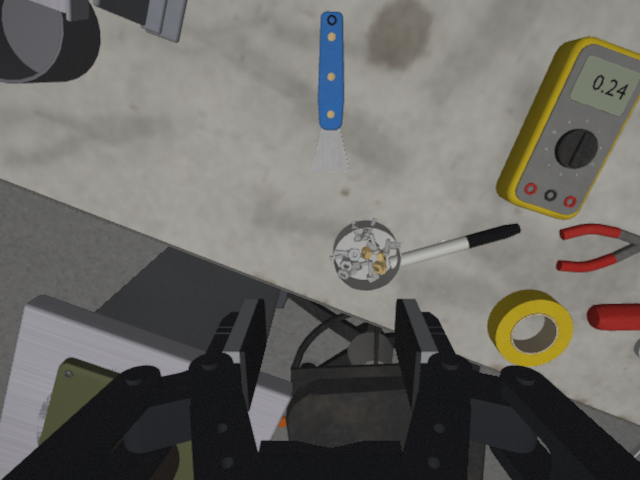

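The scraper is in line with the tool in the wrist view: handle (331,70), blade (330,150). Approaching.

Call:
{"name": "step_arm", "arguments": {
  "steps": [
    [[0.4, 0.0482, 0.0206, 0, 0, 0, 0], [0.4, 0.0482, 0.0206, -0.04, 0, 0, 0], [0.4, 0, 0, -0.06, 0, 0, 0], [0.4, 0, 0, -0.06, 0, 0, 0], [0.4, 0, 0, -0.04, 0, 0, 0], [0.4, 0, 0, -0.02, 0, 0, 0], [0.4, 0, 0, 0, 0, 0, 0]]
  ],
  "newtons": 80
}}

```text
time_s: 14.15
position: [0.4983, -0.0576, 0.0313]
eef_rot: [0.979, 0.206, -0.002, -0.001]
force: [-0.4, 0.2, 0.4]
grip_width: 0.6
grasp_force: 0.0
```

Call:
{"name": "step_arm", "arguments": {
  "steps": [
    [[0.4, 0.0015, -0.001, -0.02, 0, 0, -0.1], [0.4, 0, 0, -0.008, 0, 0, 0], [0.6, 0, 0, 0, 0, 0, 0], [0.85, 0, 0, 0, 0, 0, 0], [1, 0, 0, 0, 0, 0, 0], [1, 0, 0, 0, 0, 0, 0], [1, 0, 0, 0, 0, 0, 0]]
  ]
}}

```text
time_s: 15.02
position: [0.5009, -0.0603, 0.0062]
eef_rot: [0.98, 0.2, 0.001, 0.0]
force: [-0.6, 0.6, 6.7]
grip_width: 0.219
grasp_force: 78.4
```

Call:
{"name": "step_arm", "arguments": {
  "steps": [
    [[1, 0, 0, 0.02, 0, 0, 0], [1, 0, 0, 0.05, 0, 0, 0], [1, 0, 0, 0.05, 0, 0, 0], [1, 0, 0, 0.06, 0, 0, 0], [1, 0, 0, 0.03, 0, 0, 0], [1, 0, 0, 0, 0, 0, 0]]
  ]
}}

```text
time_s: 15.78
position: [0.5021, -0.0606, 0.2182]
eef_rot: [0.98, 0.2, 0.003, 0.001]
force: [0.1, -0.9, -1.6]
grip_width: 0.223
grasp_force: 78.6
```

Run:
```python
from h import *
np.set_printoptions(precision=4,suppress=True)
c=arm.read_camera("scene"); w=arm.read_camera("wrist")
a=cv2.resize(c["image"][130:330,250:450],None,fx=2,fy=2); b=cv2.resize(w["image"],(533,400))
cv2.imwrite("pics/e.png",np.hstack([a,b])[:,:,::-1][:, :800])
s=arm.read_state(); print(s["position"],s["eef_rot"],s["force"],s["grip_width"],s["joint_pos"])
q=None
for cam,cc in(("scene",c),("wrist",w)):
  for o in arm.outline_of(cam,"scraper_grip")[:1]:
    q=pts(cc,o["pixels"]); print(cam,o["conf"],o["xy"],np.median(q,0),q.min(0),q.max(0))
    Rm=R.from_quat(s["eef_rot"]).as_matrix(); t=(q-s["position"])@Rm; print("tool frame",np.percentile(t,[2,50,98],axis=0))
```

```text
[ 0.4995 -0.0601  0.2146] [ 0.9798  0.1998 -0.0003 -0.0001] [-0.321   0.0271 -0.4452] 0.22402524463590065 [-0.2036  0.2214  1.676   0.      1.2448  0.9648]
scene 0.92 [380.6, 144.5] [ 0.4734 -0.0632  0.2206] [ 0.4173 -0.1042  0.2133] [ 0.5439 -0.0317  0.2265]
tool frame [[-0.083  -0.014  -0.0113]
 [-0.0253 -0.0059 -0.006 ]
 [ 0.047   0.011  -0.0005]]
wrist 0.7 [327.3, 312.7] [ 0.505  -0.0581  0.2226] [ 0.2871 -0.118  -0.0007] [ 0.5497 -0.0328  0.2901]
tool frame [[-0.0617 -0.0101 -0.0094]
 [ 0.0061 -0.0001 -0.008 ]
 [ 0.0511  0.0097 -0.0014]]
```

View pics/e.png

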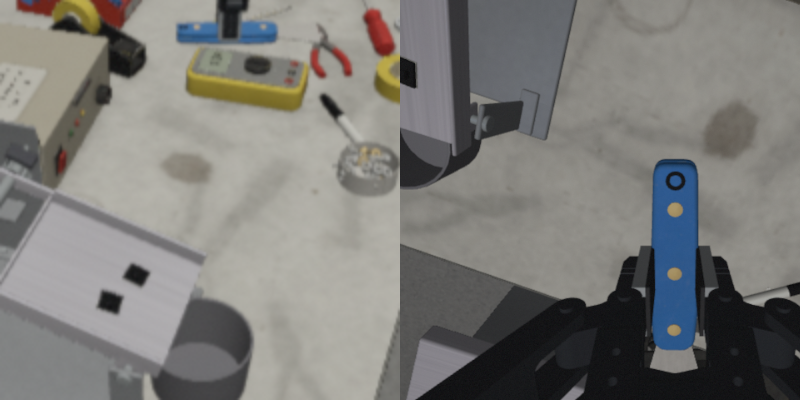

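```bash
cat > plan.py <<'E'
from h import *
np.set_printoptions(precision=4,suppress=True)
psi,phi,th=.075,np.radians(42),.267
L=np.array([.4570,.1795,.0793]); E=np.array([-.087,0,-.0065])
ex=np.array([np.cos(psi)*np.cos(th),np.sin(psi)*np.cos(th),np.sin(th)]); ey=np.array([-np.sin(psi),np.cos(psi),0]); ez=np.cross(ex,ey)
tx=np.array([np.cos(psi)*np.cos(phi),np.sin(psi)*np.cos(phi),np.sin(phi)]); ty=-ey; Rm=np.c_[tx,ty,np.cross(tx,ty)]
def tcp(u,v,h): return L+ex*u+ey*v+ez*h-Rm@E
def edge(s):
    M=R.from_quat(s["eef_rot"]).as_matrix(); d=s["position"]+M@E-L; return np.array([d@ex,d@ey,d@ez]),M
E
python3 - <<'E'
from plan import *
s=arm.read_state(); print(s["position"]); M=R.from_quat(s["eef_rot"]).as_matrix(); print("heading",np.degrees(np.arctan2(M[1,0],M[0,0])))
for n,a in dict(hov=(.095,.021,.05),st=(.093,.021,.004),con=(.093,.021,0),mid=(.05,.021,0),end=(-.01,.021,0),hov2=(.085,-.021,.05)).items(): print(n,tcp(*a))
print("q",R.from_matrix(Rm).as_quat(),ex,ez)
E
```

```text
[ 0.4988 -0.0599  0.2133]
heading 23.053544299919714
hov [0.6025 0.2115 0.206 ]
st [0.6126 0.2123 0.1611]
con [0.6137 0.2123 0.1572]
mid [0.5723 0.2092 0.1459]
end [0.5146 0.2049 0.13  ]
hov2 [0.596  0.1689 0.2033]
q [ 0.9329  0.035   0.3581 -0.0134] [0.9619 0.0723 0.2638] [-0.2631 -0.0198  0.9646]
```

The scraper is held centred and straight: handle at (675,250) in the composite, with both mounts still on the tilted tray.

Call:
{"name": "step_arm", "arguments": {
  "steps": [
    [[1, 0.01, 0.034, 0.015, 0, 0, -1.04], [1, 0.01, 0.034, 0.015, 0, 0, -1.04], [1, 0.01, 0.034, 0.01, 0, 0, -1.04], [1, 0.01, 0.034, 0.01, 0.105, -1.396, 0], [1, 0.014, 0.034, 0, 0.105, -1.396, 0], [1, 0.014, 0.034, 0, 0.105, -1.396, 0], [1, 0.014, 0.034, 0, 0.105, -1.396, 0], [1, 0.02, 0.034, 0, 0.105, -1.396, 0]]
  ]
}}

```text
time_s: 16.98
position: [0.5971, 0.2007, 0.2622]
eef_rot: [0.939, 0.033, 0.342, -0.008]
force: [0.7, -2.2, -0.8]
grip_width: 0.223
grasp_force: 78.6
```

Call:
{"name": "step_arm", "arguments": {
  "steps": [
    [[1, 0, 0, 0, 0, 0, 0], [1, 0, 0, 0, 0, 0, 0]]
  ]
}}

```text
time_s: 17.23
position: [0.5986, 0.1993, 0.2632]
eef_rot: [0.939, 0.033, 0.341, -0.007]
force: [0.4, 0.0, 0.2]
grip_width: 0.22
grasp_force: 78.6
```

Run:
```python
from plan import *
s=arm.read_state(); e,M=edge(s); print(s["time_s"],s["position"],s["eef_rot"],s["force"],s["joint_pos"],"edge",e,"rotvec units",R.from_matrix(Rm@M.T).as_rotvec()*180/np.pi/6)
print("move to st2 .093,.021,.03",tcp(.093,.021,.02)-s["position"])
```

```text
17.225 [0.5986 0.1993 0.2632] [ 0.9395  0.0327  0.341  -0.0069] [0.3549 0.0325 0.2423] [ 0.3723  0.1264  1.9127 -0.4541  0.4735  2.2128] edge [0.1043 0.0093 0.1094] rotvec units [ 0.1148 -0.3469  0.0853]
move to st2 .093,.021,.03 [ 0.0098  0.0126 -0.0867]
```

```bash
cat >> plan.py <<'E'
S=arm.read_state(); Rm=R.from_quat(S["eef_rot"]).as_matrix()
def go(*a): return np.round(tcp(*a)-S["position"],4)
E
python3 - <<'E'
from plan import *
print(go(.095,.021,.03),go(.093,.021,.004), "per 10mm down-normal",-ez*.01,"per 10mm sweep",-ex*.01)
E
```

```text
[ 0.0111  0.0126 -0.0791] [ 0.016   0.013  -0.1047] per 10mm down-normal [ 0.0026  0.0002 -0.0096] per 10mm sweep [-0.0096 -0.0007 -0.0026]
```

Call:
{"name": "step_arm", "arguments": {
  "steps": [
    [[1, 0.0056, 0.0063, -0.03, 0, 0, 0], [1, 0.0055, 0.0063, -0.03, 0, 0, 0], [1, 0, 0, -0.019, 0, 0, 0], [1, 0.003, 0, -0.015, 0, 0, 0], [1, 0.002, 0, -0.007, 0, 0, 0], [1, 0, 0, 0, 0, 0, 0]]
  ]
}}

```text
time_s: 17.98
position: [0.6174, 0.2107, 0.1663]
eef_rot: [0.94, 0.032, 0.341, -0.008]
force: [-0.0, -0.9, -0.8]
grip_width: 0.219
grasp_force: 78.6
```

Run:
```python
from plan import *
c=arm.read_camera("scene"); cv2.imwrite("pics/f.png",cv2.resize(c["image"][180:360,180:420],None,fx=3.3,fy=3.3)[:,:,::-1])
print(S["position"],S["force"],S["joint_pos"],edge(S)[0],go(.093,.021,0))
for o in arm.outline_of("scene","scraper_grip")[:1]:
    q=pts(c,o["pixels"]); d=(q-L); t=np.c_[d@ex,d@ey,d@ez]; print(o["conf"],np.percentile(t,[1,50,99],axis=0)); k=t[t[:,0]<np.percentile(t[:,0],8)]; print("edge pts",k.mean(0))
for o in arm.outline_of("scene","mount_1")[:2]:
    d=pts(c,o["pixels"])-L; print("mount",o["conf"],np.median(d@ex),np.median(d@ey),np.median(d@ez))
```

```text
[0.6174 0.2107 0.1663] [-0.033  -0.9268 -0.759 ] [ 0.3798  0.2959  2.0057 -0.8868  0.2653  2.6812] [0.0977 0.0195 0.0108] [-0.0018  0.0014 -0.0117]
0.81 [[0.0995 0.0059 0.0054]
 [0.1481 0.0241 0.0325]
 [0.2218 0.0359 0.0672]]
edge pts [0.1019 0.0203 0.007 ]
mount 0.65 0.049094564660017895 -0.01733632144194326 0.0037181237322466906
mount 0.42 0.05980587861463478 0.02362161790053729 0.0035204736593043677
```

View pics/f.png

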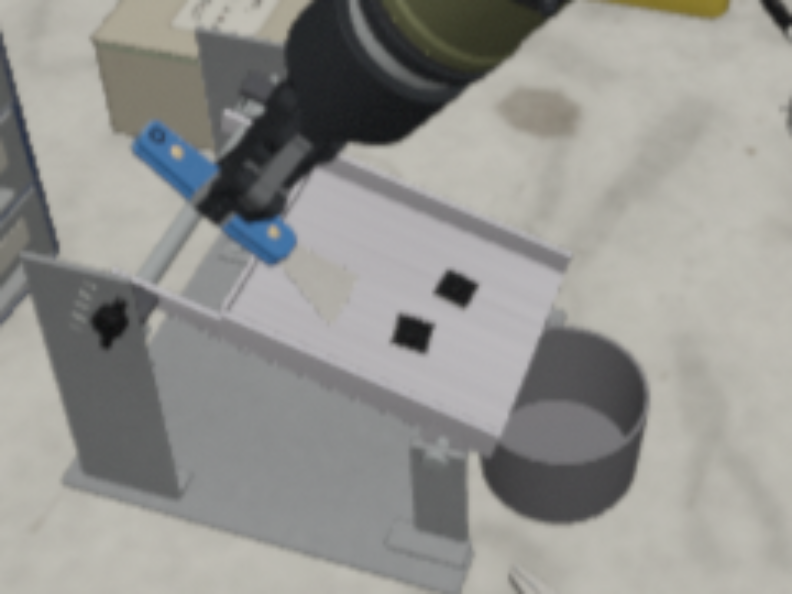

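The blade is well placed in the scene crop, at (320,280) behind the left mount (412,333). But joint 6 is at its limit, so I'll back off and use a flatter pitch.

Call:
{"name": "step_arm", "arguments": {
  "steps": [
    [[1, 0, 0, 0.015, -0.06, 0.8, 0], [1, 0, 0, 0.015, -0.06, 0.85, 0], [1, 0, 0, 0, 0, 0, 0]]
  ]
}}

```text
time_s: 18.5
position: [0.6225, 0.2075, 0.1948]
eef_rot: [0.959, 0.029, 0.282, -0.001]
force: [0.2, 0.1, 0.4]
grip_width: 0.22
grasp_force: 78.6
```

Run:
```python
from plan import *
M=Rm
print(S["position"],S["force"],S["joint_pos"],edge(S)[0],"heading",np.degrees(np.arctan2(M[1,0],M[0,0])),"pitch",np.degrees(np.arcsin(M[2,0])),"roll",np.degrees(np.arcsin(M[2,1])),go(.085,.021,0.01))
```

```text
[0.6225 0.2075 0.1948] [0.2497 0.1228 0.3759] [ 0.3541  0.2602  1.8571 -0.3615  0.5047  2.1359] [0.1067 0.0163 0.0475] heading 3.7572558880703815 pitch 32.70413290287237 roll 0.869923809858476 [-0.0114  0.0038 -0.0419]
```

Call:
{"name": "step_arm", "arguments": {
  "steps": [
    [[1, -0.006, 0.002, -0.021, 0, 0, 0], [1, -0.0055, 0.002, -0.021, 0, 0, 0], [1, 0.0013, 0, -0.005, 0, 0, 0], [1, 0, 0, 0, 0, 0, 0]]
  ]
}}

```text
time_s: 19.0
position: [0.6077, 0.2099, 0.1428]
eef_rot: [0.96, 0.031, 0.277, 0.002]
force: [-3.4, -0.5, 3.5]
grip_width: 0.222
grasp_force: 79.8
```

Run:
```python
from plan import *
print(S["position"],S["force"],S["joint_pos"],edge(S)[0],go(.085,.021,0))
```

```text
[0.6077 0.2099 0.1428] [-3.3931 -0.5415  3.4885] [ 0.3708  0.3206  1.9372 -0.4908  0.3918  2.2867] [0.0788 0.0195 0.0021] [ 0.0064  0.002  -0.0004]
```

Blade contact is light, about 3.5 N. Sweeping the left mount.

Call:
{"name": "step_arm", "arguments": {
  "steps": [
    [[1, -0.0048, 0.001, -0.0013, 0, 0, 0], [1, -0.0048, 0.0005, -0.0013, 0, 0, 0], [1, -0.0048, -0.0004, -0.0013, 0, 0, 0], [1, -0.0058, -0.0004, -0.0016, 0, 0, 0], [1, -0.0058, -0.0004, -0.0016, 0, 0, 0]]
  ]
}}

```text
time_s: 19.62
position: [0.5828, 0.2108, 0.1368]
eef_rot: [0.96, 0.031, 0.278, 0.001]
force: [0.8, -0.8, 5.1]
grip_width: 0.223
grasp_force: 79.8
```

```bash
cat > chk.py <<'E'
from plan import *
print(S["time_s"],S["position"],S["force"],S["joint_pos"],"edge",edge(S)[0],"pitch",np.degrees(np.arcsin(Rm[2,0])))
c=arm.read_camera("scene")
for o in arm.outline_of("scene","mount_1")[:3]:
    q=pts(c,o["pixels"])
    if len(q)<5: continue
    d=q-L; print("mount",round(o["conf"],2),np.median(d@ex),np.median(d@ey),np.median(d@ez),"world",np.median(q,0),o["xy"])
E
python3 chk.py
```

```text
19.625 [0.5828 0.2108 0.1368] [ 0.7864 -0.7911  5.1182] [ 0.3931  0.3058  1.9907 -0.5641  0.3643  2.3816] edge [0.0533 0.0223 0.0025] pitch 32.27267676231328
mount 0.62 0.04848346833132394 -0.017620508645170774 0.003622886672254965 world [0.503  0.1653 0.0958] [316.7, 269.3]
```

Call:
{"name": "step_arm", "arguments": {
  "steps": [
    [[1, -0.0058, 0.0011, -0.0016, 0, 0, 0.2], [1, -0.0058, 0.0011, -0.0016, 0, 0, 0.2], [1, -0.0058, 0.0011, -0.0016, 0, 0, 0.2], [1, -0.0058, 0.0011, -0.0016, 0, 0, 0.2], [1, -0.0058, 0.0011, -0.0016, 0, 0, 0.2]]
  ]
}}

```text
time_s: 20.35
position: [0.5543, 0.2166, 0.1289]
eef_rot: [0.957, 0.081, 0.278, -0.014]
force: [1.4, -0.0, 5.1]
grip_width: 0.221
grasp_force: 79.6
```

```bash
python3 chk.py
python3 - <<'E'
from h import *
c=arm.read_camera("scene"); cv2.imwrite("pics/g.png",cv2.resize(c["image"][180:360,180:420],None,fx=3.3,fy=3.3)[:,:,::-1])
E
```

```text
20.35 [0.5543 0.2166 0.1289] [ 1.4132 -0.0263  5.0528] [ 0.3839  0.2856  2.0621 -0.5045  0.2768  2.2359] edge [0.0246 0.022  0.0022] pitch 32.31135636748995
mount 0.53 0.013081309186349973 0.023231033678495674 0.0036549128728454797 world [0.4666 0.2033 0.0869] [329.7, 293.6]
```

View pics/g.png

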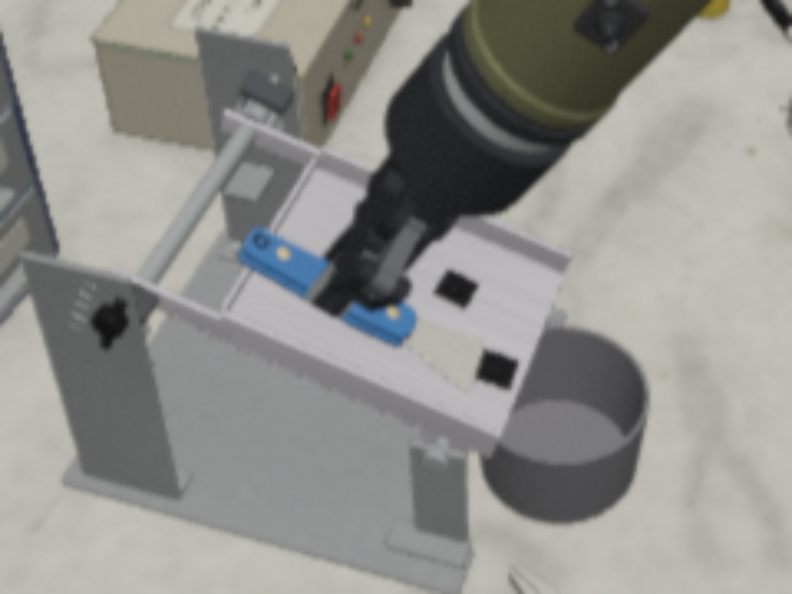

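Call:
{"name": "step_arm", "arguments": {
  "steps": [
    [[1, -0.0055, -0.0004, -0.0023, -0.02, 0.1, 0], [1, -0.0055, -0.0004, -0.0023, -0.02, 0.1, 0], [1, -0.0055, -0.0004, -0.0023, -0.02, 0.1, 0], [1, -0.0055, -0.0004, -0.0023, -0.02, 0.1, 0], [1, -0.0058, -0.0004, -0.0018, -0.02, 0.1, 0]]
  ]
}}

```text
time_s: 21.12
position: [0.525, 0.2137, 0.1167]
eef_rot: [0.965, 0.082, 0.251, -0.01]
force: [0.5, -0.6, 2.0]
grip_width: 0.222
grasp_force: 79.1
```

```bash
python3 chk.py
```

```text
21.125 [0.525  0.2137 0.1167] [ 0.4505 -0.6013  2.019 ] [ 0.3979  0.278   2.0824 -0.4329  0.3176  2.1801] edge [-0.0079  0.0212  0.0031] pitch 29.025893845792012
```

Call:
{"name": "step_arm", "arguments": {
  "steps": [
    [[1, -0.006, 0, -0.001, 0, 0, 0], [1, 0.002, 0, 0.03, 0, 0, 0], [1, 0.005, 0, 0.03, 0, 0, 0]]
  ]
}}

```text
time_s: 21.6
position: [0.525, 0.2135, 0.1752]
eef_rot: [0.965, 0.082, 0.25, -0.01]
force: [1.7, 0.3, -0.4]
grip_width: 0.22
grasp_force: 78.8
```

```bash
python3 chk.py
python3 - <<'E'
from plan import *
c=arm.read_camera("scene"); cv2.imwrite("pics/i.png",cv2.resize(c["image"][200:350,240:400],None,fx=3.5,fy=3.5)[:,:,::-1])
im=c["image"].astype(int); m=(im.max(2)<50); 
q=pts(c,m); k=(abs(q[:,0]-.437)<.045)&(abs(q[:,1]-.178)<.045)&(q[:,2]<.05); print("dark in cup",k.sum(),np.median(q[k],0) if k.any() else "")
print(go(.078,-.021,.03),go(.078,-.021,.004))
E
```

```text
21.6 [0.525  0.2135 0.1752] [ 1.7179  0.2519 -0.4288] [ 0.397   0.179   2.0023 -0.2816  0.4877  2.0156] edge [0.0075 0.0209 0.0597] pitch 28.88894992467671
mount 0.51 0.08374968625431382 0.021783215436995462 0.0008495243282438392 world [0.5348 0.2072 0.1037] [291.3, 276.2]
dark in cup 0 
[ 0.0745 -0.0378 -0.0136] [ 0.0813 -0.0373 -0.0386]
```

View pics/i.png

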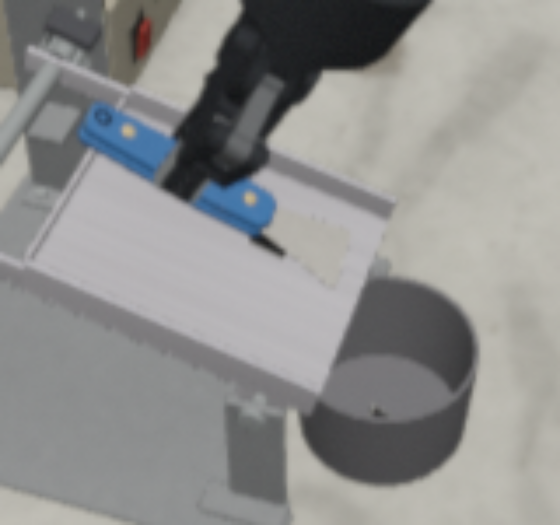

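The left mount is in the cup, seen at (378,410) in the crop. Now the right lane.

Call:
{"name": "step_arm", "arguments": {
  "steps": [
    [[1, 0.025, -0.0125, 0.005, 0, 0, 0], [1, 0.025, -0.0125, 0, 0.04, -0.25, -0.2], [1, 0.0245, -0.0125, -0.005, 0.04, -0.25, -0.2], [1, 0, 0, 0, 0, 0, 0]]
  ]
}}

```text
time_s: 22.25
position: [0.6016, 0.1751, 0.1739]
eef_rot: [0.959, 0.06, 0.276, -0.006]
force: [0.2, -0.2, 0.3]
grip_width: 0.221
grasp_force: 78.9
```

```bash
python3 chk.py
python3 - <<'E'
from plan import *
print(np.degrees(np.arctan2(Rm[1,0],Rm[0,0])),np.degrees(np.arcsin(Rm[2,1])),go(.077,-.019,.012),go(.077,-.019,.003))
E
```

```text
22.25 [0.6016 0.1751 0.1739] [ 0.214  -0.2369  0.2712] [ 0.2753  0.2458  1.9442 -0.2531  0.4123  1.9259] edge [ 0.0786 -0.0194  0.0345] pitch 32.0115586549074
mount 0.45 0.04872780290895697 -0.01569072472825186 0.0036504306826523674 world [0.5034 0.1669 0.096 ] [314.8, 270.9]
7.610840364236327 1.18999982900099 [ 0.0056  0.0001 -0.0227] [ 0.0079  0.0003 -0.0314]
```

Call:
{"name": "step_arm", "arguments": {
  "steps": [
    [[1, 0.003, 0.001, -0.012, 0, 0, 0], [1, 0.003, 0, -0.011, 0, 0, 0], [1, 0.001, 0, -0.003, 0, 0, 0], [1, 0, 0, 0, 0, 0, 0]]
  ]
}}

```text
time_s: 22.85
position: [0.6082, 0.1777, 0.1497]
eef_rot: [0.959, 0.061, 0.277, -0.007]
force: [0.1, 0.1, -0.8]
grip_width: 0.221
grasp_force: 78.8
```

```bash
python3 chk.py
```

```text
22.85 [0.6082 0.1777 0.1497] [ 0.0783  0.1126 -0.805 ] [ 0.2755  0.2906  1.9631 -0.2938  0.3483  1.9681] edge [ 0.0789 -0.0175  0.0092] pitch 32.13202442144227
mount 0.68 0.04847706895453909 -0.016612854540705425 0.0036374219724082425 world [0.5031 0.1661 0.0958] [316.8, 268.6]
mount 0.63 0.042778067345191934 0.21194522209658984 -0.06067437112656757 world [0.4988 0.3952 0.0335] [265.4, 397.9]
```

Call:
{"name": "step_arm", "arguments": {
  "steps": [
    [[1, 0.001, 0, -0.004, 0, 0, 0], [1, 0.0008, 0, -0.0025, 0, 0, 0], [1, 0, 0, -0.001, 0, 0, 0], [1, 0, 0, 0, 0, 0, 0]]
  ]
}}

```text
time_s: 23.45
position: [0.6115, 0.1779, 0.1441]
eef_rot: [0.958, 0.061, 0.279, -0.007]
force: [0.9, -0.5, 4.4]
grip_width: 0.218
grasp_force: 79.7
```

```bash
python3 chk.py
```

```text
23.45 [0.6115 0.1779 0.1441] [ 0.939  -0.4826  4.4389] [ 0.2741  0.3029  1.9671 -0.3088  0.3286  1.983 ] edge [ 0.0807 -0.0175  0.0026] pitch 32.36183241343331
mount 0.63 0.04854208755622001 -0.015895058496997308 0.003757710006426924 world [0.5032 0.1671 0.0963] [314.7, 270.0]
```

Call:
{"name": "step_arm", "arguments": {
  "steps": [
    [[1, -0.0057, -0.0004, -0.0019, -0.007, 0.05, 0], [1, -0.0057, -0.0004, -0.0019, -0.007, 0.05, 0], [1, -0.0057, -0.0004, -0.0019, -0.007, 0.05, 0], [1, -0.0057, -0.0004, -0.0019, -0.007, 0.05, 0], [1, -0.0057, -0.0004, -0.0019, -0.007, 0.05, 0], [1, -0.0057, -0.0004, -0.0019, -0.007, 0.05, 0], [1, -0.0057, -0.0004, -0.0019, -0.007, 0.05, 0]]
  ]
}}

```text
time_s: 24.42
position: [0.5699, 0.1747, 0.1294]
eef_rot: [0.964, 0.061, 0.259, -0.006]
force: [1.6, -1.0, 4.3]
grip_width: 0.223
grasp_force: 79.6
```

```bash
python3 chk.py
```

```text
24.425 [0.5699 0.1747 0.1294] [ 1.5878 -0.9971  4.2504] [ 0.2901  0.2838  2.0298 -0.3214  0.328   2.0121] edge [ 0.0358 -0.0177  0.0028] pitch 30.039393214733405
mount 0.59 0.024591671545294114 -0.018681381763941664 0.003463870089624412 world [0.4801 0.163  0.0897] [327.7, 275.1]
```

Mount 2 is riding ahead of the blade (u = 25 mm). Continuing over the lip.

Call:
{"name": "step_arm", "arguments": {
  "steps": [
    [[1, -0.0057, -0.0004, -0.0019, -0.007, 0.05, 0], [1, -0.0057, -0.0004, -0.0019, -0.007, 0.05, 0], [1, -0.0057, -0.0004, -0.0019, -0.007, 0.05, 0], [1, -0.0057, -0.0004, -0.0019, -0.007, 0.05, 0], [1, -0.0057, -0.0004, -0.0019, -0.007, 0.05, 0], [1, -0.0057, -0.0004, -0.0017, -0.007, 0.05, 0], [1, -0.0057, -0.0004, -0.0017, -0.007, 0.05, 0], [1, -0.0057, -0.0004, -0.0015, 0, 0, 0]]
  ]
}}

```text
time_s: 25.52
position: [0.5236, 0.1712, 0.1144]
eef_rot: [0.969, 0.062, 0.241, -0.004]
force: [0.3, 0.2, -0.2]
grip_width: 0.219
grasp_force: 78.9
```

```bash
python3 chk.py
```

```text
25.525 [0.5236 0.1712 0.1144] [ 0.2637  0.2386 -0.2014] [ 0.3115  0.2632  2.1026 -0.3486  0.3184  2.061 ] edge [-0.0135 -0.0178  0.0039] pitch 27.834050631112262
mount 0.51 -0.03733627504671601 -0.020039607100497934 -0.06056811575347562 world [0.4389 0.1579 0.0115] [349.5, 307.2]
mount 0.28 0.09541886042598491 -0.4567214347802323 -0.07223053437006263 world [ 0.6021 -0.268   0.0345] [347.7, 162.3]
```

Both mounts are in the cup. Now the scraper goes back to the bench.

Call:
{"name": "step_arm", "arguments": {
  "steps": [
    [[1, 0, 0, 0.04, 0, 0, 0], [1, 0, 0, 0.05, 0, 0, 0], [1, 0, -0.03, 0.03, -0.12, 0.92, 0], [1, -0.004, -0.045, 0, -0.12, 0.92, 0], [1, -0.004, -0.045, 0, -0.12, 0.92, 0], [1, -0.004, -0.045, 0, -0.12, 0.92, 0], [1, -0.006, -0.045, 0, -0.12, 0.92, 0], [1, -0.006, -0.021, 0, 0, 0, 0]]
  ]
}}

```text
time_s: 26.62
position: [0.5022, -0.0619, 0.2345]
eef_rot: [0.998, 0.066, 0.001, 0.011]
force: [0.0, 0.4, -1.5]
grip_width: 0.222
grasp_force: 78.8
```

Call:
{"name": "step_arm", "arguments": {
  "steps": [
    [[1, 0, 0, -0.03, 0, 0, 0], [1, 0, 0, -0.05, 0, 0, 0], [1, 0, 0, -0.05, 0, 0, 0], [1, 0, 0, -0.03, 0, 0, 0], [1, 0, 0, 0, 0, 0, 0], [1, 0, 0, 0, 0, 0, 0]]
  ]
}}

```text
time_s: 27.38
position: [0.5016, -0.0595, 0.0759]
eef_rot: [0.998, 0.067, 0.002, 0.011]
force: [0.2, -0.4, -0.2]
grip_width: 0.217
grasp_force: 78.8
```

Run:
```python
from plan import *
print(S["time_s"],S["position"],S["force"],S["joint_pos"],"pitch",np.degrees(np.arcsin(Rm[2,0])),"roll",np.degrees(np.arcsin(Rm[2,1])),np.degrees(np.arctan2(Rm[1,0],Rm[0,0])))
c=arm.read_camera("scene")
for o in arm.outline_of("scene","scraper_grip")[:1]:
    q=pts(c,o["pixels"]); print(o["conf"],np.percentile(q,[2,50,98],axis=0)); t=(q-S["position"])@Rm; print(np.percentile(t,[2,50,98],axis=0))
    k=abs(t[:,1])<.03; print("slope z vs x",np.polyfit(t[k,0],q[k,2],1))
```

```text
27.375 [ 0.5016 -0.0595  0.0759] [ 0.2029 -0.4109 -0.1549] [-0.1866  0.3836  1.8587 -0.0266  0.8893  1.2674] pitch 0.17585463467530438 roll 1.3062746159344694 7.647724680420415
0.81 [[ 0.417  -0.0809  0.0726]
 [ 0.4703 -0.0576  0.0788]
 [ 0.5452 -0.0432  0.0838]]
[[-0.085  -0.0153 -0.008 ]
 [-0.0303 -0.0052 -0.0031]
 [ 0.0451  0.0108  0.0031]]
slope z vs x [0.0298 0.0797]
```

Call:
{"name": "step_arm", "arguments": {
  "steps": [
    [[1, 0, 0, -0.03, 0.22, 0, 0], [1, 0, 0, -0.025, 0, 0, 0], [1, 0, 0, -0.008, 0, 0, 0], [1, 0, 0, 0, 0, 0, 0], [1, 0, 0, 0, 0, 0, 0]]
  ]
}}

```text
time_s: 28.1
position: [0.5018, -0.0595, 0.0133]
eef_rot: [0.998, 0.067, 0.004, -0.0]
force: [-1.0, -0.3, 0.3]
grip_width: 0.22
grasp_force: 78.8
```

Call:
{"name": "step_arm", "arguments": {
  "steps": [
    [[1, 0, 0, -0.003, 0, 0, 0], [1, 0, 0, -0.002, 0, 0, 0], [1, 0, 0, 0, 0, 0, 0]]
  ]
}}

```text
time_s: 28.48
position: [0.5007, -0.0594, 0.0072]
eef_rot: [0.998, 0.067, 0.002, -0.0]
force: [0.5, -0.5, -0.2]
grip_width: 0.224
grasp_force: 78.8
```

Call:
{"name": "step_arm", "arguments": {
  "steps": [
    [[1, 0, 0, -0.001, 0, 0, 0], [1, 0, 0, -0.001, 0, 0, 0], [1, 0, 0, 0, 0, 0, 0]]
  ]
}}

```text
time_s: 28.85
position: [0.5008, -0.0594, 0.0062]
eef_rot: [0.998, 0.067, 0.003, -0.0]
force: [-1.8, 0.7, 9.5]
grip_width: 0.221
grasp_force: 80.1
```

Call:
{"name": "step_arm", "arguments": {
  "steps": [
    [[1, 0, 0, 0.001, 0, 0, 0], [0.4, 0, 0, 0, 0, 0, 0], [0.4, 0, 0, 0, 0, 0, 0], [0.4, 0, 0, 0.01, 0, 0, 0], [0.4, 0, 0, 0.05, 0, 0, 0], [0.4, -0.01, 0, 0.06, 0, 0, 0], [0.4, -0.03, -0.03, 0.06, 0, 0, 0], [0.4, -0.03, -0.05, 0.04, 0, 0, 0]]
  ]
}}

```text
time_s: 29.85
position: [0.439, -0.1292, 0.2158]
eef_rot: [0.998, 0.068, 0.004, 0.0]
force: [1.2, -1.0, -0.3]
grip_width: 0.598
grasp_force: 0.0
```

Run:
```python
from plan import *
print(S["time_s"],S["position"],S["force"])
for cam in("top","scene"):
  c=arm.read_camera(cam)
  for t in("scraper_grip","cup","bottle_mid","measure","meter","mount_1"):
    for o in arm.outline_of(cam,t)[:3 if t=="mount_1" else 1]:
      p=pts(c,o["pixels"])
      if len(p)>4: print(cam,t,round(o["conf"],2),"med",np.median(p,0),"lo",np.percentile(p,2,0),"hi",np.percentile(p,98,0))
  p=pts(c); psi=.075; h=np.array([np.cos(psi),np.sin(psi)]); n=np.array([-h[1],h[0]]); u=(p[:,:2]-L[:2])@h; v=(p[:,:2]-L[:2])@n
  m=(u>.03)&(u<.13)&(abs(v)<.05)&(p[:,2]>.07)&(p[:,2]<.14); f=np.polyfit(u[m],p[m,2],1); print("tilt",np.arctan(f[0]),"resid max",abs(np.polyval(f,u[m])-p[m,2]).max())
```

```text
29.85 [ 0.439  -0.1292  0.2158] [ 1.1772 -1.0268 -0.3258]
top scraper_grip 0.93 med [ 0.4741 -0.0646  0.0113] lo [ 0.4161 -0.0851  0.0012] hi [ 0.5461 -0.0511  0.0192]
top cup 0.56 med [0.4308 0.1829 0.0053] lo [ 0.3963  0.1372 -0.0029] hi [0.4632 0.2239 0.0638]
top bottle_mid 0.55 med [0.6635 0.3955 0.0707] lo [0.6519 0.3842 0.007 ] hi [0.6823 0.4133 0.1022]
top measure 0.59 med [0.5042 0.3801 0.0333] lo [0.4711 0.343  0.007 ] hi [0.5363 0.4118 0.0398]
top meter 0.58 med [ 0.5994 -0.2849  0.0361] lo [ 0.5777 -0.3114  0.029 ] hi [ 0.615  -0.2468  0.0431]
top mount_1 0.57 med [0.434  0.1941 0.0122] lo [0.426  0.1821 0.0017] hi [0.4444 0.2047 0.0207]
top mount_1 0.43 med [0.4411 0.1526 0.0113] lo [0.4319 0.1436 0.0063] hi [0.4502 0.1614 0.0188]
tilt 0.26883651233158157 resid max 0.00860063339650255
scene scraper_grip 0.58 med [ 0.4811 -0.0565  0.01  ] lo [ 0.4154 -0.0802  0.0006] hi [ 0.5452 -0.0431  0.0145]
scene cup 0.67 med [0.4289 0.171  0.028 ] lo [0.3914 0.1393 0.0018] hi [0.4666 0.2306 0.0619]
scene bottle_mid 0.56 med [0.6577 0.4132 0.0591] lo [0.6481 0.3932 0.0033] hi [0.6775 0.4236 0.1002]
scene measure 0.89 med [0.4989 0.3947 0.0334] lo [0.467  0.3515 0.0004] hi [0.5335 0.4201 0.0366]
tilt 0.2694253317468599 resid max 0.004385973956151548
```

Everything checks out: both mounts are in the cup, the tray is clipped at 0.269 rad, the scraper is flat and the cup is in place. Handing in.

```bash
python3 -c "
from workcell import arm
print(arm.hand_in())"
```

```text
the job is handed in; nothing more can be done
None
```

The job is handed in, with no verdict returned: the tray hangs clipped at about 0.27 rad, both mounts are in the cup, the scraper lies flat on the bench, and the cup, bottle and tape measure read as unmoved. The multimeter was partly hidden in the last picture and joint 6 read 2.681 against its 2.68 limit for a moment, so those are the two doubts.

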